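# Set the bamboo length gauge to long and lock it

## Robot

A 6-joint arm with a two-finger parallel gripper is mounted at the origin on the work surface. World frame = base frame: x ahead of the robot, y to its left, z up, the work surface at z = 0. Lengths are in m, angles in rad, forces in N, time in s.
With the tool pointing down it reaches from about 0.325 to 0.775 m from the base axis. Payload 5.5 kg.
Tool frame: the origin (TCP) lies midway between the tips of the shut fingers; the grasp point (between the pads) lies tcp_to_grasp behind it (tcp_to_grasp is the distance from the TCP to the grasp point, in m); z points along the fingers, x is the direction in which the jaws open and shut, and the axes are right-handed (so a half turn about z gives the same grasp; the last joint's range is limited). The gripper opens to 85 mm and grips with 20 to 120 N. Pads are 22 mm wide; open, the fingers measure 114 mm over their backs; the gripper's body (76 mm by 85 mm) begins 54 mm behind the grasp point. The pads swing forward as they close: fully open they stand 13 mm farther back than shut.
Start: joints at [-1.221, 0.091, 1.231, -0, 1.82, -0.057], TCP at [0.237, -0.551, 0.231] pointing down, gripper open.
Joint ranges: [-2.87, 2.87], [-0.86, 2.18], [0.17, 2.46], [-1.51, 4.65], [0.06, 2.69], [-2.65, 2.65]. Speed limits (rad/s): [2.57, 2.57, 3.01, 3.14, 3.14, 3.14].

## Interface

Orientations are given as [roll, pitch, yaw] about the fixed x, y, z axes, in that order (R = Rz(yaw) Ry(pitch) Rx(roll)).
In Python, from rig import * gives the robot as it stands. The module is installed in compiled form; this text tells all that it offers.
- The arm moves only by the shell command python3 -m handwheel 'ROWS' [FORCE]. ROWS is JSON, a list that holds one entry, the list of rows, each a list of 7 numbers: the shift along the tool's x, y, z in cm, then the turn, a rotation vector about the tool's x, y, z in degrees, then the finger opening in cm, from 0 to 8.54. A call has 1 to 8 rows; each row is the pose to reach, as a shift and turn from the pose commanded when the call began, along the tool's axes at that moment; what a row does not reach only later rows make up. A row lasts 1/10 s, in which the tool goes at most 50 mm and 8.59 degrees, less where a joint would pass 70% of its speed; a pose out of reach is approached as far as the arm can. A call with a gripper value outside its range is refused whole. The fingers move at their own pace and stop on an object; FORCE is the grip in N (left out, the last holds). Time passes only in rows, so rows that repeat a pose let the fingers close. It gives the time, the measured TCP pose, the force and the opening at its end, in the units of the state.
- observe(): the state, without advancing time (a new reading comes with each control period).
- grab_frame(name): name is "side" or "top"; returns a dict with "pixels" (400x640x3 uint8, red, green, blue), "intrinsics" (3x3 intrinsics, pixels), "R" (3x3) and "t" (3): a world point X has camera coordinates R X + t. Camera axes: x right, y down, z forward; pixel columns grow to the right and rows downward; lengths in m; the calibration is good to about 2 mm. A picture is of the moment at which its call begins. There is no depth.
- sign_off(): hands the job in, once; it reports no verdict.
The state is a dict: "t": time; "joints": joint angles; "qd": joint speeds; "joint_efforts": joint torques, N m; "position": TCP position; "orientation": TCP orientation; "contact_force": force on the tool from outside, world axes, zero at the start; "wrist_torque": the same for the moment, N m; "grip_width": opening from 0.0 (shut) to 1.0 (fully open).
Only numpy, scipy, OpenCV 4.12 (cv2) and the standard library are available. Lean on these libraries where they do the work, as an engineer would, in place of code of your own. Each camera call takes 0.05 s, during which the arm holds its last target. There are 200 camera calls.

## Task

Set the bamboo-tube length gauge for long tubes: pull its red-handled sprung stop all the way out to its end stop so that it stays out, then plug the yellow-headed locking plug upright into the square-cornered socket this uncovers, pushed fully home. Let go of everything, and do not knock over or shift the bamboo cup, bowl or jar.

Things in the scene. Friction and masses are not known exactly. Their poses are not given: they have to be found in the camera images.
- gauge: Length gauge, fixed: green beam 320 mm long (x), 110 wide (y), 45 high; two aluminium rails on top along x (tops 55 mm over the bench, 52 mm apart); pale tube trough along its +y side (to y=125, 32 high) with a blue fence (66 high, x=-60, y 58 to 114). Origin: centre of the beam's underside, z up. The stop slides along +x, to a low steel end stop (57 high) at the +x end.
- stop_slide (a joint): Sprung stop's travel along gauge +x: 0 home, 0.100 m fully out at its end stop. An over-centre spring pulls it home with 5 N at first, 7 N at 50 mm, nothing at 88 mm: let go sooner, it slides home. Past 92 mm the spring pulls it out to the end stop and holds it there with about 4 N. Its steel tongue (49 mm wide, 8 thick, between the rails) covers the socket until the last 4 mm.
- pull_grip (a point): Centre of the stop's red upright handle block, 85 mm above the bench; moves with the stop; at home at gauge x=30, y=0 mm. Axes as the gauge's. The block is 24 mm thick along x, 46 wide along y, and stands 53 to 103 mm above the bench: grip it across its thickness from above. A dark steel arm (up to 76 mm above the bench) goes from it over the +y rail to the trough.
- socket (a point): Centre of the lock socket at rail-top height (55 mm above the bench), gauge x=-60, y=0 mm; axes as the gauge's. A rectangular hole in the beam, 33 mm along gauge x by 45 along y, from 45 down to 10 mm above the bench, 3 mm chamfer at the mouth. Fully home, the plug's head rests on both rails and its origin is 40 mm below this point.
- plug: Locking plug standing on the bench, about 160 g: pale wooden shank 30 mm (its x) by 42 (y), 40 long, under a yellow head 34 (x) by 62 (y), 45 high; 85 mm high in all. Origin: centre of the shank's lower end, z up. In the socket its x lies along the gauge's x, either way round. Grip it across the head's 34 mm. It may have changed places with the cup.
- cup: Bystander: upright bamboo cup, 60 mm across, 95 mm high. Origin under its centre. Leave alone.
- bowl: Bystander: pale green bowl, 110 mm across, 50 mm high. Origin under its centre. Leave alone.
- jar: Bystander: amber jar with red lid, 66 mm across, 100 mm high. Origin under its centre. Leave alone.
There are look-alikes about, which are no part of the job. Leave any blue, green or purple look-alike of the plug alone.

How it is judged:
On the way:
1. the sprung stop is pulled fully out and stays out with nothing touching it (value of joint stop_slide above 0.095 m and contact force between the fingers and gauge below 0.1 N), for 0.2 s.
At the end, for the whole second after the job is handed in: The stop is out to at least 93 of its 100 mm; the plug stands in the socket, centred within 5 mm, upright within 0.08 rad, its x along the gauge's x within 0.15 rad, its head within 4 mm of resting on the rails, at rest and released (value of joint stop_slide above 0.093 m and horizontal distance between plug and socket below 0.005 m and z of plug in the frame of socket below -0.036 m and angle between the x axis of plug and the x axis of socket, either way round below 0.15 rad and angle between plug's own z axis and vertical below 0.08 rad and linear speed of plug below 0.02 m/s); the robot touches nothing.
It fails at once if the cup is shifted more than 30 mm or tipped over (distance of cup from where it was at the start of the episode above 0.03 m or angle between cup's own z axis and vertical above 0.4 rad).
It fails at once if the bowl is shifted more than 30 mm or tipped over (distance of bowl from where it was at the start of the episode above 0.03 m or angle between bowl's own z axis and vertical above 0.4 rad).
It fails at once if the jar is shifted more than 30 mm or tipped over (distance of jar from where it was at the start of the episode above 0.03 m or angle between jar's own z axis and vertical above 0.4 rad).
It also fails if it takes over 54 s, if anything falls off the work surface, if the arm or the gripper's body presses on something with over 40 N, if the wrist force passes 120 N, or if a joint passes its speed limit or range.

## Working session

There is one attempt and no reset: what is moved stays moved. The work goes in short steps, Python scripts to look and compute and a shell command to move; the robot and the scene stay as the last step left them, time stands still between calls to the robot, and variables do not carry over. Pictures are saved under pics/ and viewed, about 8 in all and at most 12, crops included, and the job is handed in when it is done.

```bash
mkdir -p pics; ls; cat > h.py <<'E'
import numpy as np,cv2
from rig import *
def shot(n,f):
    d=grab_frame(n); cv2.imwrite('pics/'+f,d['pixels'][:,:,::-1]); np.savez('pics/'+f+'.npz',**d); return d
def ray(d,u,v,z):
    R=np.array(d['R']);t=np.array(d['t']);K=np.array(d['intrinsics'])
    c=-R.T@t; r=R.T@np.linalg.solve(K,[u,v,1.]); return c+r*(z-c[2])/r[2]
def proj(d,X):
    p=np.array(d['intrinsics'])@(np.array(d['R'])@X+np.array(d['t'])); return p[:2]/p[2]
E
python3 - <<'E'
from h import *
for n in('top','side'):
    d=shot(n,n+'0.png'); print(n,-np.array(d['R']).T@d['t'],np.array(d['R'])[2])
print({k:np.round(v,3) for k,v in observe().items()})
import rig; print(dir(rig))
E
```

```text
pics
top [0.36829959 0.01449581 1.09285626] [ 1.44443423e-01 -9.76776456e-04 -9.89512579e-01]
side [-0.12624214  0.64931143  0.7344844 ] [ 0.57094182 -0.57774547 -0.58329719]
{'t': np.float64(0.1), 'joints': array([-1.221,  0.092,  1.232,  0.   ,  1.82 , -0.057]), 'qd': array([ 0.   , -0.001, -0.003,  0.002,  0.001,  0.   ]), 'joint_efforts': array([ 3.0000e-03, -4.6021e+01, -4.1922e+01,  0.0000e+00,  1.1000e-02,
       -0.0000e+00]), 'position': array([ 0.237, -0.551,  0.23 ]), 'orientation': array([-3.141e+00,  2.000e-03, -1.164e+00]), 'contact_force': array([ 0.098,  0.394, -0.907]), 'wrist_torque': array([-0.003,  0.028,  0.023]), 'grip_width': np.float64(0.999)}
['IKError', '__builtins__', '__cached__', '__doc__', '__file__', '__loader__', '__name__', '__package__', '__spec__', 'grab_frame', 'observe', 'sign_off', 'tcp_to_grasp']
```

View pics/top0.png

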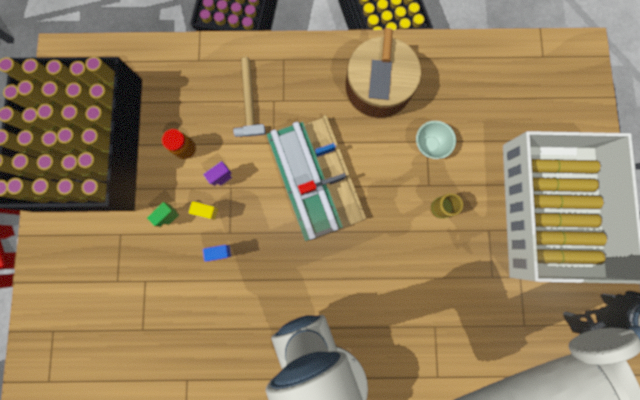

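View pics/side0.png

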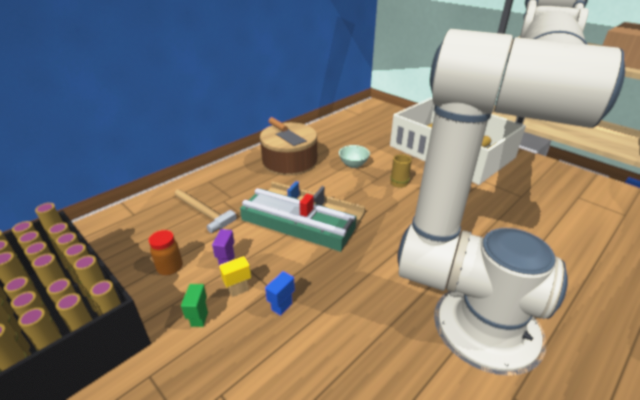

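Top view: the yellow head is at (202,210), with purple (217,174), green (161,214) and blue (217,253) look-alikes. The red handle is at (307,187), the jar lid is also red at (176,141), and the blue fence is at (326,149). So gauge +x runs toward the robot. Of the candidates, only the block at (202,210) is yellow, and the side view shows it at (235,270) on a pale shank. I'll measure it and check a close crop.

```bash
cat > m.py <<'E'
from h import *
def mask(d,lo,hi,roi):
    hsv=cv2.cvtColor(d['pixels'],cv2.COLOR_RGB2HSV); m=cv2.inRange(hsv,np.array(lo),np.array(hi))
    z=np.zeros_like(m); x0,y0,x1,y1=roi; z[y0:y1,x0:x1]=m[y0:y1,x0:x1]; return z
def big(m):
    c=max(cv2.findContours(m,cv2.RETR_EXTERNAL,cv2.CHAIN_APPROX_NONE)[0],key=cv2.contourArea)
    return c
E
python3 - <<'E'
from m import *
d=dict(np.load('pics/top0.png.npz'))
def rep(n,lo,hi,roi,z):
    c=big(mask(d,lo,hi,roi)); P=np.array([ray(d,*p,z)[:2] for p in c.reshape(-1,2)],np.float32)
    r=cv2.minAreaRect(c); R=cv2.minAreaRect(P*1000)
    print(n,'px',np.round(r[0],1),np.round(r[1],1),'mm',np.round(R[0],1),np.round(R[1],1),round(R[2],1)); return c
rep('yellow',(22,150,120),(34,255,255),(180,190,230,230),.085)
rep('red',(0,150,80),(8,255,255),(290,170,330,205),.103)
rep('fence',(100,120,60),(125,255,255),(305,135,345,165),.066)
rep('greenbeam',(60,60,30),(90,255,255),(255,110,380,250),.045)
im=d['pixels'][:,:,::-1]
a=cv2.resize(im[110:250,255:375],None,fx=4,fy=4,interpolation=cv2.INTER_CUBIC)
b=cv2.resize(im[180:240,175:245],None,fx=4,fy=4,interpolation=cv2.INTER_CUBIC)
o=np.zeros((560,800,3),np.uint8);o[:a.shape[0],:480]=a;o[:240,500:780]=b
s=dict(np.load('pics/side0.png.npz'))['pixels'][:,:,::-1]
o[260:560,490:790]=cv2.resize(s[230:330,205:305],None,fx=3,fy=3)
cv2.imwrite('pics/crop1.png',o)
E
```

```text
yellow px [202.4 209.9] [28.4 14.6] mm [471.6 322.5] [75.2 38.2] 75.6
red px [306.9 187.2] [ 8.8 16.7] mm [526.5  45.4] [23.3 43.6] 19.7
fence px [324.9 149.2] [ 6.  19.3] mm [637.8  -3.6] [16.9 53.4] 18.3
greenbeam px [316.  212.9] [34.8 16.3] mm [464.2  22.8] [95.8 44.8] 19.8
```

View pics/crop1.png

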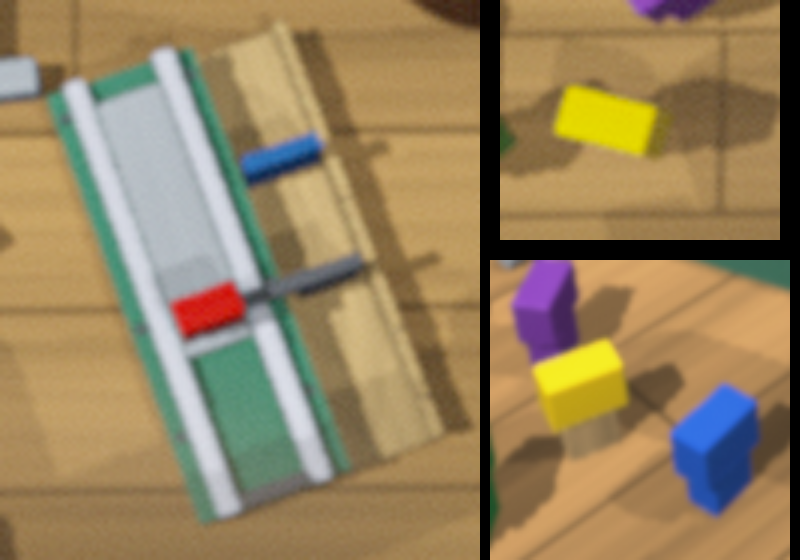

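Crop: the stop is home, with the tongue covering the socket. The yellow block stands on a pale shank, and the blue and purple ones are solid colours, so yellow is the plug. Next I'll compute the axes from the rail ends and the handle.

```bash
python3 - <<'E'
from m import *
d=dict(np.load('pics/top0.png.npz'))
P=lambda a,z:np.array([ray(d,255+u/4,110+v/4,z)[:2] for u,v in a])
r=P([(77,88),(228,512),(163,57),(318,474)],.055); print(r.round(4))
for i,j in((0,1),(2,3)):
    e=r[j]-r[i]; print(np.hypot(*e),np.degrees(np.arctan2(e[1],e[0])))
print('sep',r[2]-r[0], 'centre',r.mean(0))
q=np.array([ray(d,175+(u-500)/4,180+v/4,.085)[:2] for u,v in [(570,86),(657,103),(642,156),(555,132)]])
print(q.round(4),q.mean(0)); print([np.hypot(*(q[i]-q[i-1])).round(4) for i in range(4)],[np.degrees(np.arctan2(*(q[i]-q[i-1])[::-1])).round(1) for i in range(4)])
s=dict(np.load('pics/side0.png.npz'))
for X in((*q.mean(0),.085),(*q.mean(0),0.04)):print(proj(s,X))
m=mask(d,(0,150,80),(8,255,255),(290,170,330,205));mm=cv2.moments(m);print('redc',ray(d,mm['m10']/mm['m00'],mm['m01']/mm['m00'],.1))
for n,u,v,z in(('jar',174,139,.1),('cup',452,205,.095),('bowl',436,140,.05),('purple',217,174,.085),('green',161,214,.085),('blue',217,253,.085)):print(n,ray(d,u,v,z))
print('tcp_to_grasp',tcp_to_grasp if not callable(tcp_to_grasp) else tcp_to_grasp())
E
```

```text
[[ 0.6917  0.1376]
 [ 0.3954  0.034 ]
 [ 0.7136  0.0773]
 [ 0.4203 -0.027 ]]
0.31388729357244793 -160.72724885004266
0.3113243534850811 -160.4316767192585
sep [ 0.02191522 -0.06031648] centre [0.55522588 0.0554862 ]
[[0.494  0.3495]
 [0.4821 0.2915]
 [0.4471 0.3004]
 [0.4635 0.3583]] [0.47164589 0.32493129]
[np.float64(0.0317), np.float64(0.0592), np.float64(0.0361), np.float64(0.0602)] [np.float64(-16.0), np.float64(-101.6), np.float64(165.8), np.float64(74.1)]
[235.00432629 264.19150336]
[237.35694459 277.92620259]
redc [0.52680066 0.04557152 0.1       ]
jar [0.66108619 0.40036093 0.1       ]
cup [ 0.47645149 -0.33425916  0.095     ]
bowl [ 0.66525094 -0.31615497  0.05      ]
purple [0.56752884 0.28666571 0.085     ]
green [0.46160832 0.43142022 0.085     ]
blue [0.35840338 0.28075946 0.085     ]
tcp_to_grasp 0.0187
```

```bash
cat > go.py <<'E'
import sys
from rig import *
import numpy as np
from scipy.spatial.transform import Rotation as Rn
# usage: go.py x y z yaw_deg ; gives the shift (cm) and rotvec (deg) in tool axes
def go(x,y,z,yaw):
    s=observe(); R=Rn.from_euler('xyz',s['orientation'])
    T=Rn.from_euler('xyz',[np.pi,0,np.radians(yaw)])
    print('shift',(R.inv().apply(np.array([x,y,z])-s['position'])*100).round(2),'rot',(R.inv()*T).as_rotvec(degrees=True).round(2),'t',round(float(s['t']),2),'pos',np.round(s['position'],4),'ori',np.degrees(s['orientation']).round(1),'F',np.round(s['contact_force'],1),'w',round(float(s['grip_width']),3))
if __name__=='__main__': go(*map(float,sys.argv[1:5]))
E
python3 go.py .527 .0455 .18 19.4
```

```text
shift [-43.29 -50.2    5.11] rot [-8.000e-02  8.000e-02 -8.609e+01] t 0.1 pos [ 0.2373 -0.5508  0.2302] ori [-1.80e+02  1.00e-01 -6.67e+01] F [ 0.1  0.4 -0.9] w 0.999
```

```bash
python3 -m handwheel '[[[-43.3,-50.2,5.1,0,0,-86.1,7],[-43.3,-50.2,5.1,0,0,-86.1,7],[-43.3,-50.2,5.1,0,0,-86.1,7],[-43.3,-50.2,5.1,0,0,-86.1,7],[-43.3,-50.2,5.1,0,0,-86.1,7],[-43.3,-50.2,5.1,0,0,-86.1,7],[-43.3,-50.2,5.1,0,0,-86.1,7],[-43.3,-50.2,5.1,0,0,-86.1,7]]]' 60; python3 go.py .527 .0455 .18 19.4
```

```text
t: 0.9
position: [0.412, -0.1904, 0.2001]
orientation: [-3.142, 0.0, 0.042]
contact_force: [-0.1, -0.6, -0.2]
grip_width: 0.823
shift [ 12.48 -23.08   2.02] rot [ -0.   0. -17.] t 0.9 pos [ 0.412  -0.1904  0.2001] ori [-180.     0.     2.4] F [-0.1 -0.6 -0.2] w 0.823
```

```bash
python3 -m handwheel '[[[12.5,-23.1,2,0,0,-17,7],[12.5,-23.1,2,0,0,-17,7],[12.5,-23.1,2,0,0,-17,7],[12.5,-23.1,2,0,0,-17,7],[12.5,-23.1,2,0,0,-17,7],[12.5,-23.1,2,0,0,-17,7],[12.5,-23.1,2,0,0,-17,7],[12.5,-23.1,2,0,0,-17,7]]]'; python3 go.py .527 .0455 .18 19.4
python3 - <<'E'
from m import *
d=shot('top','top1.png'); s=shot('side','side1.png')
o=np.hstack([cv2.resize(x['pixels'][a:a+150,b:b+130,::-1],None,fx=3,fy=3,interpolation=2) for x,a,b in((d,110,255),(s,130,235))])
cv2.imwrite('pics/crop2.png',o)
E
```

```text
t: 1.7
position: [0.5279, 0.0423, 0.1803]
orientation: [3.141, 0.001, 0.333]
contact_force: [0.1, -0.3, 0.1]
grip_width: 0.819
shift [ 0.02 -0.33  0.03] rot [ 0.02  0.07 -0.34] t 1.7 pos [0.5279 0.0423 0.1803] ori [1.80e+02 1.00e-01 1.91e+01] F [ 0.1 -0.3  0.1] w 0.819
```

View pics/crop2.png

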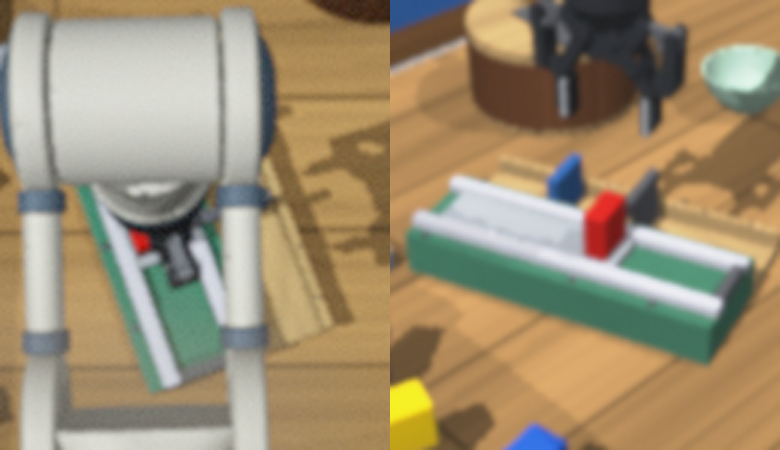

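The jaws straddle the red handle along the rails, so I'll descend and grip.

```bash
python3 -m handwheel '[[[0,-0.2,4,0,0,-0.3,7],[0,-0.2,8,0,0,-0.3,7],[0,-0.2,10,0,0,-0.3,7],[0,-0.2,11.2,0,0,-0.3,7],[0,-0.2,11.2,0,0,-0.3,7],[0,-0.2,11.2,0,0,-0.3,7]]]' 60; python3 go.py .527 .0455 .068 19.4
python3 -m handwheel '[[[0,0,0,0,0,0,1.5],[0,0,0,0,0,0,1.5],[0,0,0,0,0,0,1.5],[0,0,0,0,0,0,1.5],[0,0,0,0,0,0,1.5],[0,0,0,0,0,0,1.5]]]' 60;  python3 go.py .4327 .0123 .068 19.4
```

```text
t: 2.4
position: [0.5283, 0.0443, 0.0701]
orientation: [3.141, -0.002, 0.337]
contact_force: [-0.2, 0.4, 0.4]
grip_width: 0.823
shift [-0.08 -0.16  0.21] rot [ 0.04 -0.11 -0.09] t 2.4 pos [0.5283 0.0443 0.0701] ori [ 1.80e+02 -1.00e-01  1.93e+01] F [-0.2  0.4  0.4] w 0.823
t: 3.0
position: [0.5292, 0.0453, 0.0702]
orientation: [3.141, -0.004, 0.339]
contact_force: [5.2, 1.8, 3.1]
grip_width: 0.274
shift [-10.2   -0.1    0.17] rot [ 0.06 -0.24 -0.  ] t 3.0 pos [0.5292 0.0453 0.0702] ori [179.9  -0.2  19.4] F [5.2 1.8 3.1] w 0.274
```

```bash
python3 -m handwheel '[[[-1.5,0,0,0,0,0,1.5],[-3,0,0,0,0,0,1.5],[-4.5,0,0,0,0,0,1.5],[-6,0,0,0,0,0,1.5],[-7.5,0,0,0,0,0,1.5],[-9,0,0,0,0,0,1.5],[-10,0,0,0,0,0,1.5],[-10,0,0,0,0,0,1.5]]]' 60;  python3 go.py .4349 .0121 .068 19.4
```

```text
t: 3.8
position: [0.4368, 0.0122, 0.0702]
orientation: [3.139, -0.011, 0.338]
contact_force: [19.3, 3.3, -3.0]
grip_width: 0.272
shift [-0.18 -0.06  0.22] rot [ 0.15 -0.64 -0.02] t 3.8 pos [0.4368 0.0122 0.0702] ori [179.8  -0.6  19.4] F [19.3  3.3 -3. ] w 0.272
```

Travel is 98 mm with about 19 N of resistance in the pull direction, so it is at the end stop. I'll release, lift and look.

```bash
python3 -m handwheel '[[[0,0,0,0,0,0,7],[0,0,0,0,0,0,7],[0,0,0,0,0,0,7],[0,0,0,0,0,0,7],[0,0,0,0,0,0,7]]]' 60; python3 -m handwheel '[[[0,0,-4,0,0,0,7],[0,0,-8,0,0,0,7],[0,0,-12,0,0,0,7],[0,0,-14,0,0,0,7],[0,0,-14,0,0,0,7],[0,0,-14,0,0,0,7]]]'; python3 go.py .4716 .3249 .21 -14.4
python3 - <<'E'
from m import *
s=shot('side','side2.png')
cv2.imwrite('pics/crop3.png',cv2.resize(s['pixels'][150:330,180:400,::-1],None,fx=3,fy=3,interpolation=2))
E
```

```text
t: 4.3
position: [0.4331, 0.0118, 0.0684]
orientation: [-3.141, 0.001, 0.338]
contact_force: [-0.6, 0.3, -1.0]
grip_width: 0.822
t: 4.9
position: [0.4333, 0.0118, 0.2081]
orientation: [-3.142, 0.0, 0.338]
contact_force: [0.2, 0.8, 0.4]
grip_width: 0.817
shift [ 14.   -28.27  -0.19] rot [-0.000e+00  1.000e-02  3.376e+01] t 4.9 pos [0.4333 0.0118 0.2081] ori [-180.     0.    19.4] F [0.2 0.8 0.4] w 0.817
```

View pics/crop3.png

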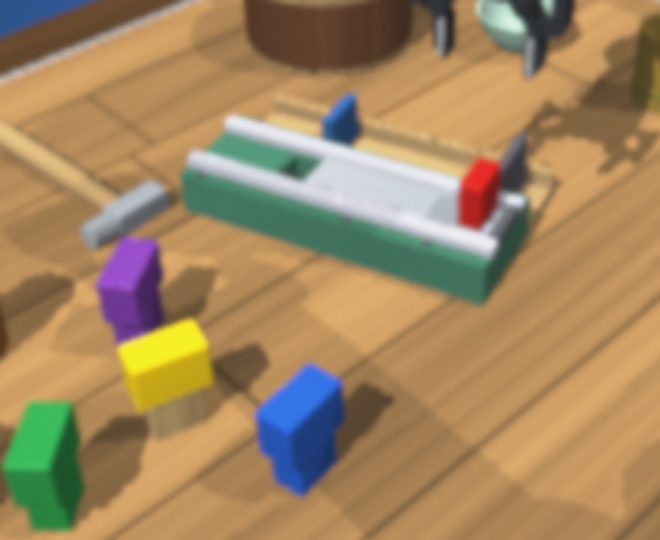

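The stop stays out against its end stop, and the socket hole is open at crop (300,168). Now to the plug.

```bash
python3 -m handwheel '[[[14,-28.3,-0.2,0,0,33.8,6],[14,-28.3,-0.2,0,0,33.8,6],[14,-28.3,-0.2,0,0,33.8,6],[14,-28.3,-0.2,0,0,33.8,6],[14,-28.3,-0.2,0,0,33.8,6],[14,-28.3,-0.2,0,0,33.8,6],[14,-28.3,-0.2,0,0,33.8,6],[14,-28.3,-0.2,0,0,33.8,6]]]' 60; python3 -m handwheel '[[[0,0,0,0,0,0,6],[0,0,0,0,0,0,6]]]'; python3 go.py .4716 .3249 .15 -14.4
python3 - <<'E'
from m import *
d=shot('top','top2.png'); s=shot('side','side3.png')
X=observe()['position']
o=np.hstack([cv2.resize(x['pixels'][a:a+120,b:b+120,::-1],None,fx=3,fy=3,interpolation=2) for x,a,b in((d,150,140),(s,190,170))])
for x in(d,s):print(proj(x,X),proj(x,[X[0],X[1],.085]))
cv2.imwrite('pics/crop4.png',o)
E
```

```text
t: 5.75
position: [0.47, 0.3293, 0.2061]
orientation: [3.138, 0.005, -0.247]
contact_force: [-0.2, -0.4, -0.1]
grip_width: 0.705
t: 5.95
position: [0.4713, 0.3242, 0.2094]
orientation: [3.14, 0.001, -0.253]
contact_force: [-0.4, 0.3, 0.9]
grip_width: 0.705
shift [ 0.02 -0.09  5.94] rot [ 0.11  0.07 -0.07] t 5.95 pos [0.4713 0.3242 0.2094] ori [ 1.799e+02  1.000e-01 -1.450e+01] F [-0.4  0.3  0.9] w 0.705
[185.44813683 204.45154617] [201.87564404 209.80510195]
[228.07810849 221.13217999] [235.3807198  263.97659387]
```

View pics/crop4.png

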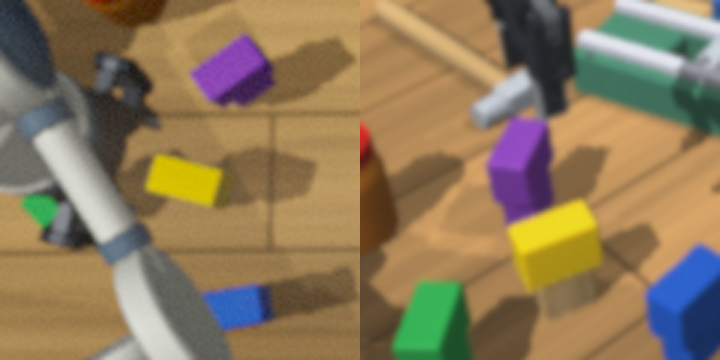

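```bash
python3 -m handwheel '[[[0,-0.05,4,0,0,0,6],[0,-0.05,8,0,0,0,6],[0,-0.05,11,0,0,0,6],[0,-0.05,13.5,0,0,0,6],[0,-0.05,15,0,0,0,6],[0,-0.05,15.7,0,0,0,6],[0,-0.05,15.7,0,0,0,6],[0,-0.05,15.7,0,0,0,6]]]' 50; python3 go.py .4716 .3249 .052 -14.4
python3 -m handwheel '[[[0,0,0,0,0,0,2.5],[0,0,0,0,0,0,2.5],[0,0,0,0,0,0,2.5],[0,0,0,0,0,0,2.5],[0,0,0,0,0,0,2.5],[0,0,0,0,0,0,2.5]]]' 50; python3 go.py .4716 .3249 .052 -14.4
```

```text
t: 6.85
position: [0.4725, 0.3259, 0.0553]
orientation: [-3.14, -0.002, -0.252]
contact_force: [-0.5, 0.4, -0.2]
grip_width: 0.704
shift [-0.06  0.12  0.33] rot [-0.1  -0.1  -0.06] t 6.85 pos [0.4725 0.3259 0.0553] ori [-1.799e+02 -1.000e-01 -1.450e+01] F [-0.5  0.4 -0.2] w 0.704
t: 7.45
position: [0.4725, 0.3261, 0.0552]
orientation: [-3.14, -0.002, -0.252]
contact_force: [0.6, -0.7, 5.3]
grip_width: 0.391
shift [-0.06  0.14  0.32] rot [-0.11 -0.12 -0.04] t 7.45 pos [0.4725 0.3261 0.0552] ori [-1.799e+02 -1.000e-01 -1.440e+01] F [ 0.6 -0.7  5.3] w 0.391
```

The grip is good: 33.3 mm against 34 expected. I'll lift and see how the plug hangs.

```bash
python3 -m handwheel '[[[0,0,-4,0,0,0,2.5],[0,0,-8,0,0,0,2.5],[0,0,-12,0,0,0,2.5],[0,0,-14.5,0,0,0,2.5],[0,0,-14.5,0,0,0,2.5],[0,0,-14.5,0,0,0,2.5]]]' 50; python3 go.py .6118 .0754 .2 19.4
```

```text
t: 8.05
position: [0.4715, 0.3256, 0.1975]
orientation: [3.141, 0.001, -0.252]
contact_force: [-0.2, 0.5, -2.3]
grip_width: 0.39
shift [19.82 20.73 -0.25] rot [ 3.000e-02  5.000e-02 -3.383e+01] t 8.05 pos [0.4715 0.3256 0.1975] ori [180.    0.  -14.4] F [-0.2  0.5 -2.3] w 0.39
```

```bash
python3 -m handwheel '[[[2.5,2.6,-0.2,0,0,-4.2,2.5],[5,5.2,-0.2,0,0,-8.5,2.5],[7.5,7.8,-0.2,0,0,-12.8,2.5],[10,10.4,-0.2,0,0,-17,2.5],[12.5,13,-0.2,0,0,-21.2,2.5],[15,15.6,-0.2,0,0,-25.5,2.5],[17.5,18.2,-0.2,0,0,-29.8,2.5],[19.8,20.7,-0.2,0,0,-33.8,2.5]]]'; python3 -m handwheel '[[[0,0,0,0,0,0,2.5],[0,0,0,0,0,0,2.5],[0,0,0,0,0,0,2.5],[0,0,0,0,0,0,2.5]]]'; python3 go.py .6118 .0754 .13 19.4
```

```text
t: 8.85
position: [0.6113, 0.0742, 0.1965]
orientation: [-3.14, 0.006, 0.341]
contact_force: [0.5, 0.2, -2.1]
grip_width: 0.392
t: 9.25
position: [0.6112, 0.0769, 0.1998]
orientation: [-3.141, 0.001, 0.339]
contact_force: [0.0, -0.2, -2.7]
grip_width: 0.389
shift [0.02 0.17 6.98] rot [-0.03  0.07  0.03] t 9.25 pos [0.6112 0.0769 0.1998] ori [-1.80e+02  1.00e-01  1.94e+01] F [ 0.  -0.2 -2.7] w 0.389
```

```bash
python3 -m handwheel '[[[0.02,0.15,3,0,0,0,2.5],[0.02,0.15,6,0,0,0,2.5],[0.02,0.15,8,0,0,0,2.5],[0.02,0.15,8,0,0,0,2.5],[0.02,0.15,8,0,0,0,2.5],[0.02,0.15,8,0,0,0,2.5]]]'; python3 go.py .6118 .0754 .115 19.4
python3 - <<'E'
from m import *
d=shot('top','top3.png'); s=shot('side','side4.png')
a=cv2.resize(s['pixels'][140:250,220:340,::-1],None,fx=4,fy=4,interpolation=2)
b=cv2.resize(d['pixels'][100:210,250:330,::-1],None,fx=4,fy=4,interpolation=2)
cv2.imwrite('pics/crop5.png',np.hstack([a,b]))
E
```

```text
t: 9.85
position: [0.6133, 0.075, 0.1229]
orientation: [3.141, -0.003, 0.339]
contact_force: [0.6, -0.0, -1.1]
grip_width: 0.388
shift [-0.13 -0.09  0.79] rot [ 0.05 -0.18 -0.  ] t 9.85 pos [0.6133 0.075  0.1229] ori [180.   -0.2  19.4] F [ 0.6 -0.  -1.1] w 0.388
```

View pics/crop5.png

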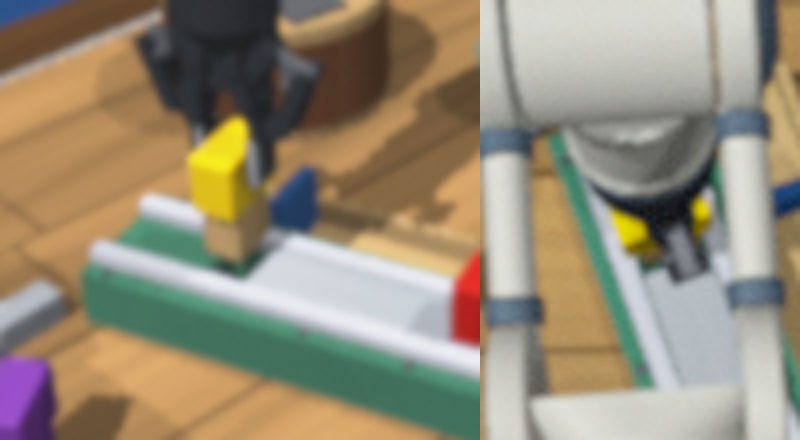

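The crop shows the shank hanging just above the socket mouth, gripped along the gauge's x. Both head ends are visible in the top view. I'll compare the predicted head extents with the yellow mask to get the offset along y.

```bash
python3 - <<'E'
from m import *
d=dict(np.load('pics/top3.png.npz'));s=dict(np.load('pics/side4.png.npz'))
p=observe()['position'];a=np.radians(-160.6);gx=np.array([np.cos(a),np.sin(a),0]);gy=np.array([-gx[1],gx[0],0]);Z=np.array([0,0,1])
c=p+Z*(.085-.0552)
for n,x,roi in(('top',d,(270,140,320,180)),('side',s,(255,160,295,200))):
    m=mask(x,(20,140,60),(36,255,255),roi);pt=np.argwhere(m)[:,::-1]
    print(n,'mask',pt.min(0)-.5,pt.max(0)+.5, 'mean left col rows',pt[pt[:,0]<=pt[:,0].min()+1].mean(0))
    for e in(-.003,0,.003):
        q=np.array([proj(x,c+gx*i*.017+gy*(j*.031+e)-Z*k) for i in(-1,1) for j in(-1,1) for k in(0,.045)])
        print(e,q.min(0).round(1),q.max(0).round(1))
# check rails via side view: near (-y) rail & far rail ends at home end
for u,v in((97,246),(147,203)):print('rail end -x',ray(s,220+u/4,140+v/4,.055))
# gauge from side: socket hole corner
g=np.array([.5552,.0555,0])
for i,j in((-160,-26),(-160,26),(-60,-26),(-60,26),(160,-26),(160,26)):print(i,j,(proj(s,g+gx*i/1e3+gy*j/1e3+Z*.055)-[220,140])*4)
E
```

```text
top mask [282.5 148.5] [306.5 163.5] mean left col rows [283.66666667 154.        ]
-0.003 [279.5 140.3] [307.7 164.7]
0 [280.6 139.9] [308.8 164.3]
0.003 [281.8 139.5] [309.9 163.9]
side mask [265.5 167.5] [288.5 195.5] mean left col rows [266.78571429 182.35714286]
-0.003 [265.5 168.5] [288.5 196. ]
0 [266.1 168.1] [289.  195.4]
0.003 [266.7 167.6] [289.5 194.9]
rail end -x [0.69247422 0.14165018 0.055     ]
rail end -x [0.71115973 0.08169339 0.055     ]
-160 -26 [102.37493652 238.38218482]
-160 26 [141.51683403 202.37603357]
-60 -26 [219.94004495 273.9842739 ]
-60 26 [256.39951576 235.74596369]
160 -26 [505.80393808 360.55206537]
160 26 [534.81062685 316.61593629]
```

Extents agree with the plug centred under the tool to about 1 mm. The grip at home, (.5292, .0453), puts the gauge about 2 mm further along +x than the image centroid did, because the front face biases that centroid. Nudging +0.1 cm in x and −0.08 cm in y, then lowering slowly while watching the force.

```bash
python3 -m handwheel '[[[0.1,-0.08,0.6,0,0,0,2.5],[0.1,-0.08,1.2,0,0,0,2.5],[0.1,-0.08,1.8,0,0,0,2.5],[0.1,-0.08,1.8,0,0,0,2.5],[0.1,-0.08,1.8,0,0,0,2.5]]]'; python3 go.py .6142 .0762 .105 19.4;  python3 -m handwheel '[[[0,0,0.3,0,0,0,2.5],[0,0,0.6,0,0,0,2.5],[0,0,0.9,0,0,0,2.5],[0,0,1.2,0,0,0,2.5],[0,0,1.2,0,0,0,2.5]]]'; python3 go.py .6142 .0762 .105 19.4
```

```text
t: 10.45
position: [0.6129, 0.0755, 0.102]
orientation: [-3.141, 0.001, 0.338]
contact_force: [-0.6, -0.1, -2.5]
grip_width: 0.389
shift [ 0.15 -0.03 -0.3 ] rot [-0.02  0.06 -0.04] t 10.45 pos [0.6129 0.0755 0.102 ] ori [-1.80e+02  1.00e-01  1.94e+01] F [-0.6 -0.1 -2.5] w 0.389
t: 10.95
position: [0.6138, 0.0758, 0.0903]
orientation: [3.142, -0.002, 0.338]
contact_force: [5.1, 1.9, -3.8]
grip_width: 0.385
shift [ 0.05 -0.02 -1.47] rot [ 0.   -0.09 -0.02] t 10.95 pos [0.6138 0.0758 0.0903] ori [ 1.80e+02 -1.00e-01  1.94e+01] F [ 5.1  1.9 -3.8] w 0.385
```

It has entered the mouth, with the bottom at about 35 mm. A 5 N side force pushes toward tool +x, so I'll follow it and continue.

```bash
python3 -m handwheel '[[[0.1,0,0.3,0,0,0,2.5],[0.1,0,0.6,0,0,0,2.5],[0.1,0,0.9,0,0,0,2.5],[0.1,0,1.2,0,0,0,2.5],[0.1,0,1.2,0,0,0,2.5]]]'; python3 go.py .6142 .0762 .07 19.4
```

```text
t: 11.45
position: [0.614, 0.0759, 0.0779]
orientation: [-3.141, 0.0, 0.338]
contact_force: [3.9, 1.2, -3.3]
grip_width: 0.391
shift [ 0.03 -0.02  0.79] rot [-0.01  0.02 -0.04] t 11.45 pos [0.614  0.0759 0.0779] ori [-180.     0.    19.4] F [ 3.9  1.2 -3.3] w 0.391
```

```bash
python3 -m handwheel '[[[0.05,0,0.3,0,0,0,2.5],[0.05,0,0.6,0,0,0,2.5],[0.05,0,0.9,0,0,0,2.5],[0.05,0,1.0,0,0,0,2.5],[0.05,0,1.0,0,0,0,2.5]]]'; python3 go.py .6142 .0762 .07 19.4
```

```text
t: 11.95
position: [0.6143, 0.0759, 0.0702]
orientation: [3.141, 0.0, 0.338]
contact_force: [-4.3, -0.2, 6.9]
grip_width: 0.389
shift [ 0.   -0.03  0.02] rot [ 0.01  0.01 -0.04] t 11.95 pos [0.6143 0.0759 0.0702] ori [180.    0.   19.4] F [-4.3 -0.2  6.9] w 0.389
```

Upward contact appears at TCP z 0.0702, which is the predicted seated height. I'll release, lift and back off.

```bash
python3 -m handwheel '[[[0,0,0,0,0,0,6],[0,0,0,0,0,0,6],[0,0,0,0,0,0,6],[0,0,0,0,0,0,6],[0,0,0,0,0,0,6]]]' 50; python3 -m handwheel '[[[0,0,-4,0,0,0,6],[0,0,-8,0,0,0,6],[0,0,-12,0,0,0,6],[-3,4,-14,0,0,0,6],[-6,8,-14,0,0,0,6],[-9,13,-14,0,0,0,6],[-12,18,-14,0,0,0,6],[-14,22,-14,0,0,0,6]]]'; python3 -m handwheel '[[[0,0,0,0,0,0,6],[0,0,0,0,0,0,6],[0,0,0,0,0,0,6]]]'
python3 - <<'E'
from m import *
d=shot('top','top4.png'); s=shot('side','side5.png')
a=cv2.resize(s['pixels'][140:260,220:370,::-1],None,fx=3,fy=3,interpolation=2)
b=cv2.resize(d['pixels'][110:230,250:365,::-1],None,fx=3,fy=3,interpolation=2)
cv2.imwrite('pics/crop6.png',np.hstack([a,b]))
c=big(mask(s,(20,140,60),(36,255,255),(240,150,310,230)));print(cv2.boundingRect(c))
a=np.radians(-160.6);gx=np.array([np.cos(a),np.sin(a),0]);gy=np.array([-gx[1],gx[0],0]);Z=np.array([0,0,1])
for top in(.1,.104,.108):
    q=np.array([proj(s,np.array([.6143,.0759,top])+gx*i*.017+gy*j*.031-Z*k) for i in(-1,1) for j in(-1,1) for k in(0,.045)])
    print(top,q.min(0).round(1),q.max(0).round(1))
E
```

```text
t: 12.45
position: [0.6145, 0.0761, 0.0684]
orientation: [-3.141, 0.0, 0.338]
contact_force: [-0.0, -0.7, 0.7]
grip_width: 0.703
t: 13.25
position: [0.5569, -0.1649, 0.209]
orientation: [3.141, -0.001, 0.338]
contact_force: [1.1, -0.3, 0.2]
grip_width: 0.703
t: 13.55
position: [0.5579, -0.1624, 0.2086]
orientation: [-3.141, -0.0, 0.339]
contact_force: [-0.7, 0.9, 0.3]
grip_width: 0.7
(268, 185, 20, 24)
0.1 [267.1 183.7] [289.3 210.7]
0.104 [267.  182.5] [289.2 209.6]
0.108 [266.8 181.3] [289.2 208.5]
```

View pics/crop6.png

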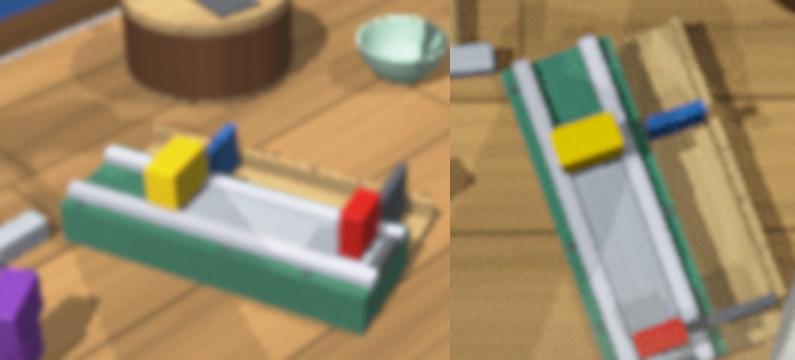

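The yellow head rests square on both rails in line with the fence, the stop is out at its end stop, and the arm is clear. Handing in.

```bash
python3 -c "
from rig import *
sign_off(); print(observe()['t'])"
```

```text
the job is handed in; nothing more can be done
the job is handed in; nothing more can be done
```

The length gauge is set for long tubes, and I handed the job in at about 13.7 s of the 54 s allowed; no verdict comes back. I pulled the stop out to its end stop and released it. I then took the yellow-headed plug, turned it to match the gauge, pushed it into the socket, let go and moved the arm clear.

Last checks:
- **Stop:** it travelled 98 mm by the arm's own reading, ending against about 19 N of resistance. The pictures after release and at the end show it still out.
- **Plug:** it met the rails at 70.2 mm tool height, the height predicted for fully home. The last picture shows the head flat and square on both rails, with its top within about 1 pixel (roughly 2–4 mm) of the seated prediction.
- **Cup, bowl and jar:** I did not measure their positions again at the end. No move went near them and no unexpected force showed.

**One disagreement:** the gauge position from the first picture was about 2 mm off along the rails compared with where the gripper closed on the handle. I used the gripper's figure, and a side force of about 5 N as the plug went in pointed the same way.

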